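# Pack out the pot clamp and hold it shut

### The job

The small pot standing in the metal clamping jig is too small for the short stroke of the sprung clamp. Take packing plates from the wooden rack one at a time and stand them upright, right down on the jig floor, in the gap between the pot and the clamp pad, until pushing the black clamp handle towards the pot squeezes plates and pot firmly against the V-stop (pad spring clearly squeezed in) instead of the handle just running to the end of its stroke. Finish while still holding the handle pushed in with the pot clamped, touching neither pot, plates nor pad, and leave the other jars, bottles and tools where they are.

Things in the scene. Friction and masses are not known exactly. Their poses are not given: they have to be found in the camera images.
- jig: Flat aluminium jig plate, fixed, 80 (x) x 250 (y) x 12 thick; origin at the centre of its underside on the table. Its +y is the clamping direction. Along y it carries: black handle, rod guide (top 44 above the table), sprung pad, open gap, pot, V-stop. Two low side rails (tops 30 above the table, 56 apart inside, y from -26 to 99) flank the gap. Its top face, 12 above the table, is the floor on which the plates and pot stand
- gap_floor (a point): Point on the jig floor under the front face of the fully retracted clamp pad, on the jig's centre line (jig y = -10). The gap runs from here along jig +y to the pot. It does not move with the pad. Axes as the jig's
- handle (a joint): Push of the handle along jig +y, m. 0 = fully back (rests there by a weak return spring, 1.2 N rising to 2.6 N), 0.024 = hard end of its stroke. Unless held it springs back
- handle_top (a point): Centre of the top of the black handle, an upright post 24 (jig x) x 14 (jig y), its top 79 above the table and its foot 13 above it; at rest it stands at jig y = -100. It moves only along jig y and can be pinched across its 24 mm width from above or pushed
- pad (a joint): Squeeze of the pad's spring, m: how far the pad is pushed back relative to the handle, 0 = relaxed, at most 0.024. The spring gives about 1.6 N at first touch plus 0.8 N per mm. With nothing in reach the pad simply travels with the handle (24 mm) and this stays 0. The pot counts as firmly clamped from about 3 mm of squeeze
- pad_face (a point): Centre of the front face (towards jig +y) of the steel clamp pad, 44 wide x 38 high x 10 thick, its top 52 above the table
- vstop: Fixed dark steel V-shaped stop block on the jig floor beyond the pot, 34 high, about 52 wide; origin on the jig floor at the deepest line of the V, which opens towards jig -y. Its place along the jig differs from time to time. Axes as the jig's
- pot: Small glass pot with a white lid standing on the jig floor in the V-stop, 48 diameter x 36 high, its axis 25.5 from the V's deepest line; loose; origin at the centre of its underside. The free gap between it and the retracted pad is 26 to 42 at the start
- rack: Fixed wooden rack 72 (x) x 134 (y), its floor 10 above the table, its walls 30 above the table, with four slots at rack y = -42, -14, 14, 42, each holding one plate upright; origin at the centre of its underside
- plate0: Plain wooden packing plate, one of four alike: 48 wide (its x) x 14 thick (its y) x 62 high, standing upright in slot 1 of the rack; origin at the centre of its underside. It can be pinched from above across its 48 mm width, near the top
- plate1: Plain wooden packing plate, one of four alike: 48 wide (its x) x 14 thick (its y) x 62 high, standing upright in slot 2 of the rack; origin at the centre of its underside. It can be pinched from above across its 48 mm width, near the top
- plate2: Plain wooden packing plate, one of four alike: 48 wide (its x) x 14 thick (its y) x 62 high, standing upright in slot 3 of the rack; origin at the centre of its underside. It can be pinched from above across its 48 mm width, near the top
- plate3: Plain wooden packing plate, one of four alike: 48 wide (its x) x 14 thick (its y) x 62 high, standing upright in slot 4 of the rack; origin at the centre of its underside. It can be pinched from above across its 48 mm width, near the top
- cream_jar: Bystander, not to be disturbed: squat glass jar, white lid, 64 dia x 58 high (origin at its underside)
- salve_jar: Bystander, not to be disturbed: small amber pot, white lid, 38 dia x 30 high, standing between rack and jig (origin at its underside)
- oil_bottle: Bystander, not to be disturbed: amber bottle 56 dia x 140 high (origin at its underside)
- tonic_bottle: Bystander, not to be disturbed: green bottle 60 dia x 150 high (origin at its underside)
- pump_bottle: Bystander, not to be disturbed: white pump bottle 68 dia x 170 high (origin at its underside)
- spare_lid: Bystander, not to be disturbed: white lid 60 dia x 14 high, lying (origin at its underside)
- spatula: Bystander, not to be disturbed: wooden-handled spatula 200 long, lying (origin at its underside, near the middle)

How it is judged:
By the outcome, as a careful person would: the job done as asked, in the order asked, and still so for the second after the job is handed in, while the arm keeps its last pose, push and grip.
It also fails if it takes over 64 s, if anything falls off the work surface, if the arm or the gripper's body presses on something with over 40 N, if the wrist force passes 120 N, or if a joint passes its speed limit or range.

### The arm

A 6-joint arm with a two-finger parallel gripper is mounted at the origin on the work surface. World frame = base frame: x ahead of the robot, y to its left, z up, the work surface at z = 0. Lengths are in m, angles in rad, forces in N, time in s.
With the tool pointing down it reaches from about 0.35 to 0.85 m from the base axis. Payload 8.1 kg.
Tool frame: the origin (TCP) lies between the finger pads; the fingertips stand 8 mm ahead of it and the grasp point (between the pads) lies 11 mm behind it (robot.tip_reach is the y of the fingertips in the tool frame, in m); y points along the fingers, z is the direction in which the jaws open and shut, and the axes are right-handed (so a half turn about y gives the same grasp; the last joint's range is limited). The gripper opens to 93 mm and grips with 3 to 60 N. Pads are 15 mm wide; open, the fingers measure 128 mm over their backs; the gripper's body (75 mm by 188 mm) begins 65 mm behind the grasp point.
Start: joints at [-0.085, 0.13, 1.488, -0, 1.523, -0.085], TCP at [0.6, 0, 0.227] pointing down, gripper open.
Joint ranges: [-2.96, 2.96], [-0.89, 2.26], [0.02, 2.5], [-1.34, 4.48], [0, 2.73], [-2.66, 2.66]. Speed limits (rad/s): [2.39, 2.39, 2.79, 3.14, 3.14, 3.14].

### API

Orientations are given as a rotation vector (axis times angle).
In Python, from plant import robot gives the robot as it stands.
- The arm moves only by the tool carry_out, never from a script. Its argument "increments" is a list of rows, each an object with "linear": the shift along the tool's x, y, z in m, a list of three; "yaw": the turn about the tool's y in rad. A call has 1 to 5 rows; each row is the pose to reach, as a shift and turn from the pose measured when the call began, along the tool's axes at that moment; what a row does not reach only later rows make up. A row lasts 1/8 s, in which the tool goes at most 62.5 mm and 10.7 degrees, less where a joint would pass 70% of its speed; a pose out of reach is approached as far as the arm can. A call with a gripper value outside its range is refused whole. "gripper" is the opening, from 0 (shut) to 1 (fully open), set as the call begins (left out, the last holds). The fingers move at their own pace and stop on an object; "newtons" is the grip in N (left out, the last holds). Time passes only in rows, so rows that repeat a pose let the fingers close. It gives the time, the measured TCP pose, the force and the opening at its end, in the units of the state.
- robot.read_state(): the state, without advancing time (a new reading comes with each control period).
- robot.read_camera(name): name is "scene" or "side" or "wrist"; returns the picture (384x512x3 uint8, blue, green, red); there is no depth.
- robot.camera_params(name): a dict with "fov_y" (degrees; the focal length in pixels is half the picture's height over the tangent of half this angle, whatever the lens; pixels are square), "cx", "cy" (the principal point, pixels), "k1" (the pictures are not rectified: a ray, as slopes to the right and down, at radius r is drawn at 1 + k1 r^2 times it, then the intrinsics apply), "R" (3x3) and "t" (3): a world point X has camera coordinates R X + t. Camera axes: x right, y down, z forward; pixel columns grow to the right and rows downward; lengths in m; the calibration is good to about 2 mm. A picture is of the moment at which its call begins: read the wrist's pose just before it. camera_params takes no time and is no camera call; for the wrist camera it gives the pose at the moment of the call.
- robot.close_job(): hands the job in, once; it reports no verdict.
The state is a dict: "t": time; "q": joint angles; "dq": joint speeds; "joint_torque": joint torques, N m; "tool_pos": TCP position; "orientation": TCP orientation; "force": force on the tool from outside, world axes, zero at the start; "wrist_torque": the same for the moment, N m; "opening": finger opening in m.
Only numpy, scipy, OpenCV 4.12 (cv2) and the standard library are available. Lean on these libraries where they do the work, as an engineer would, in place of code of your own. Each camera call takes 0.05 s, during which the arm holds its last target.

## Working session

There is one attempt and no reset: what is moved stays moved. The work goes in short steps, Python scripts to look and compute and a tool call to move; the robot and the scene stay as the last step left them, time stands still between calls to the robot, and variables do not carry over. Pictures are saved under pics/ and viewed, and the job is handed in when it is done.

Besides the shell and the picture viewer there is one more tool, called after "Request:" by a JSON object that holds its "method" and its "body", one argument or row to a line. carry_out: Moves the arm, as the interface text tells. Its arguments: {"type":"object","properties":{"increments":{"type":"array","items":{"type":"object","properties":{"linear":{"type":"array","items":{"type":"number"}},"yaw":{"type":"number"}}}},"gripper":{"type":"number"},"newtons":{"type":"number"}},"required":["increments"]}

```bash
ls; mkdir -p pics
python3 - <<'E'
from plant import robot
import cv2, numpy as np
s=robot.read_state(); print(s)
for n in ["scene","side","wrist"]:
    p=robot.camera_params(n); print(n,p)
    cv2.imwrite(f"pics/{n}0.png",robot.read_camera(n))
print(robot.tip_reach)
E
```

```text
pics
{'t': 0.0, 'q': array([-8.53645142e-02,  1.31166914e-01,  1.48925942e+00, -2.26957432e-05,
        1.52302510e+00, -8.54278152e-02]), 'dq': array([-0.00026931, -0.00104141, -0.00100946,  0.00165547,  0.00145154,
       -0.0002807 ]), 'joint_torque': array([-1.61290725e-03, -5.59853125e+01, -4.91755986e+01,  7.67333270e-02,
        3.59135563e-02, -2.97389461e-04]), 'tool_pos': array([5.99440752e-01, 8.30837574e-05, 2.25594928e-01]), 'orientation': array([-1.21049498,  1.21058151, -1.20817491]), 'force': array([-0.82300678, -0.18567976,  0.30814632]), 'wrist_torque': array([-0.01491406,  0.05111229, -0.01105971]), 'opening': 0.09320317115109836}
scene {'fov_y': 51.748151532667606, 'cx': 253.60681354873992, 'cy': 197.44819675149017, 'k1': 0.016915088374000985, 'R': array([[ 0.86428801,  0.50299255,  0.0021722 ],
       [ 0.29252114, -0.49911419, -0.8156693 ],
       [-0.40919141,  0.70560862, -0.57851437]]), 't': array([-0.5198929 , -0.07739522,  1.60499117])}
side {'fov_y': 54.29569360190942, 'cx': 251.344010673407, 'cy': 188.2397960659566, 'k1': -0.03403825070377895, 'R': array([[ 0.818314  , -0.57476018, -0.00359461],
       [-0.44391851, -0.62803104, -0.63915051],
       [ 0.36510074,  0.52462153, -0.76907327]]), 't': array([-0.4660462 ,  0.32516131,  0.92512466])}
wrist {'fov_y': 62.28903045814909, 'cx': 261.21415243995125, 'cy': 193.6850717061363, 'k1': -0.08832732444927696, 'R': array([[ 9.99998826e-01,  5.03512958e-04, -1.44756482e-03],
       [ 8.79254905e-04, -9.62082687e-01,  2.72756541e-01],
       [-1.25534060e-03, -2.72757493e-01, -9.62082000e-01]]), 't': array([-0.59997246, -0.03300157,  0.39009369])}
0.008
```

View pics/scene0.png

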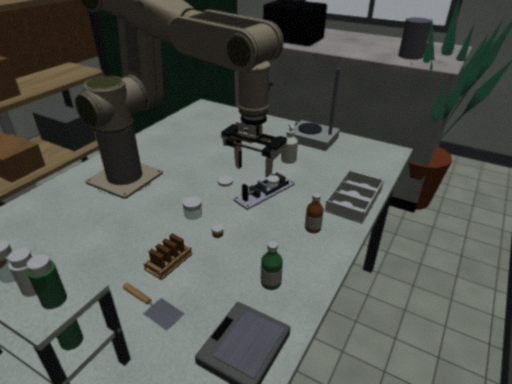

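View pics/side0.png

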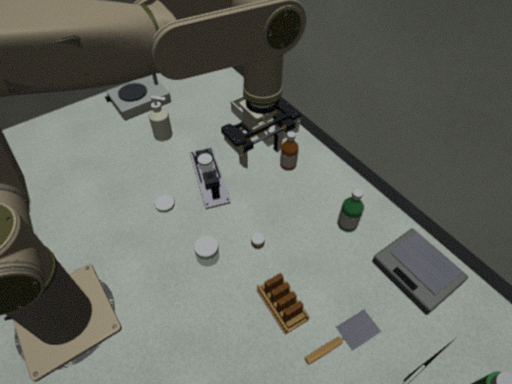

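View pics/wrist0.png

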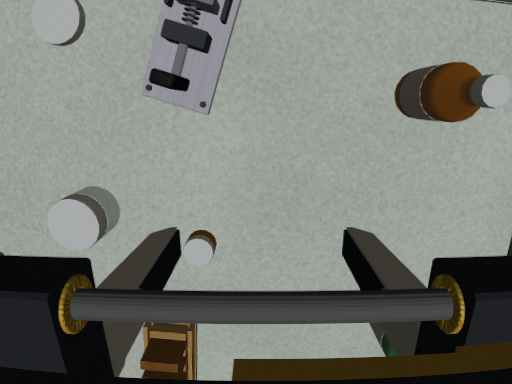

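The scene picture shows the rack with four plates at about (168,256) and the jig at (265,190). In the side view they are at (283,302) and (210,178). The wrist view shows the jig's handle end at (175,80) and part of the rack at the bottom, around (170,350). I'll write ray helpers and measure roughly.

```bash
cat > h.py <<'E'
import cv2, numpy as np
from plant import robot
from scipy.spatial.transform import Rotation as Ro
def K(p):
    f=192/np.tan(np.radians(p['fov_y']/2)); return f
def ray(p,uv):
    f=K(p); d=(np.array(uv,float)-[p['cx'],p['cy']])/f
    x=d.copy()
    for _ in range(20): x=d/(1+p['k1']*(x@x))
    R=np.array(p['R']); return -R.T@p['t'], R.T@np.r_[x,1]
def onz(p,uv,z):
    c,d=ray(p,uv); return c+d*(z-c[2])/d[2]
def proj(p,X):
    c=np.array(p['R'])@np.array(X,float)+p['t']; s=c[:2]/c[2]; s=s*(1+p['k1']*(s@s)); return s*K(p)+[p['cx'],p['cy']]
def tri(p1,u1,p2,u2):
    c1,d1=ray(p1,u1);c2,d2=ray(p2,u2)
    A=np.stack([d1,-d2],1); s=np.linalg.lstsq(A,c2-c1,rcond=None)[0]
    a=c1+s[0]*d1;b=c2+s[1]*d2; return (a+b)/2,np.linalg.norm(a-b)
def shot(n,name,crop=None,scale=1,gain=1):
    p=robot.camera_params(n); im=robot.read_camera(n)
    cv2.imwrite(f"pics/{name}_raw.png",im)
    o=im if crop is None else im[crop[1]:crop[3],crop[0]:crop[2]]
    o=np.clip(o.astype(float)*gain,0,255).astype(np.uint8)
    cv2.imwrite(f"pics/{name}.png",cv2.resize(o,None,fx=scale,fy=scale,interpolation=cv2.INTER_CUBIC))
    np.save(f"pics/{name}.npy",p,allow_pickle=True); return p,im
def axes(s): return Ro.from_rotvec(s['orientation']).as_matrix()
E
python3 - <<'E'
from h import *
s=robot.read_state(); print(axes(s).round(3))
im=cv2.imread('pics/side0.png'); 
a=cv2.resize(im[130:220,160:260],None,fx=4,fy=4,interpolation=2)
b=cv2.resize(im[255:345,235:335],None,fx=4,fy=4,interpolation=2)
cv2.imwrite('pics/side_c.png',np.clip(np.hstack([a,b])*1.5,0,255))
ps=robot.camera_params('side');pc=robot.camera_params('scene')
for n,uv,uc,z in [('rack',(283,302),(168,256),.04),('jig',(210,178),(265,190),.02)]:
    print(n,onz(ps,uv,z),onz(pc,uc,z))
E
```

```text
[[ 0.    -0.001  1.   ]
 [-1.     0.     0.   ]
 [-0.    -1.    -0.001]]
rack [ 0.4602733  -0.29013379  0.04      ] [ 0.47570211 -0.291386    0.04      ]
jig [0.53072673 0.174311   0.02      ] [0.54271148 0.18699101 0.02      ][ WARN:0@0.282] global loadsave.cpp:1063 imwrite_ Unsupported depth image for selected encoder is fallbacked to CV_8U.
```

View pics/side_c.png

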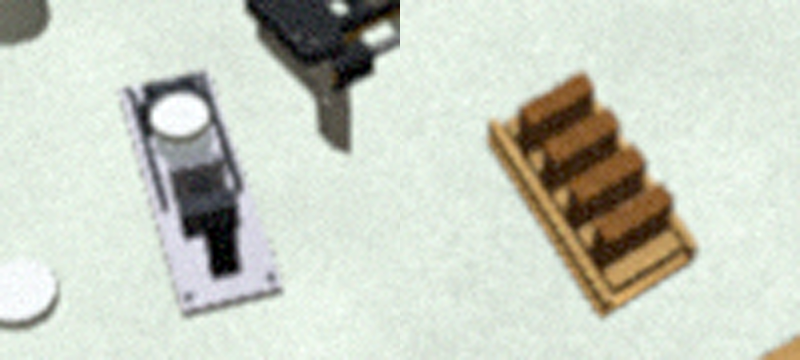

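Request:
{"method": "carry_out", "body": {
  "increments": [
    {"linear": [0.055, 0, -0.028]},
    {"linear": [0.11, 0, -0.056]},
    {"linear": [0.165, 0, -0.084]},
    {"linear": [0.22, 0, -0.112]},
    {"linear": [0.27, 0, -0.14]}
  ]
}}

```text
$.increments[0]: bad value
```

Request:
{"method": "carry_out", "body": {
  "increments": [
    {"linear": [0, 0, 0]}
  ]
}}

```text
$.increments[0]: bad value
```

Run:
```python
from h import *
s=robot.read_state(); print(s['t'],s['tool_pos'],s['dq'].round(3))
shot('wrist','rack1',gain=1.5)
```

```text
0.15 [5.99562839e-01 8.28992918e-05 2.25813680e-01] [ 0.002 -0.002 -0.003  0.001 -0.001  0.   ]
```

View pics/rack1.png

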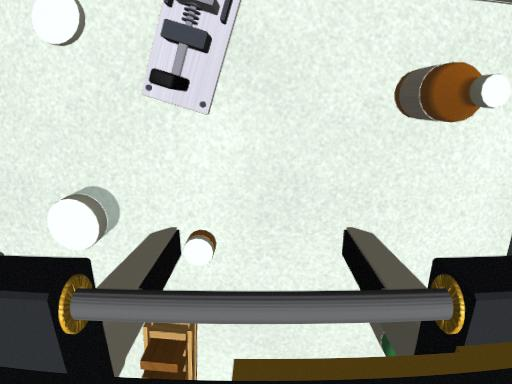

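The arm hasn't moved, because both calls were refused; the rows probably need an explicit yaw. The view is the same as before.

Request:
{"method": "carry_out", "body": {
  "increments": [
    {"linear": [0.055, 0, -0.028], "yaw": 0},
    {"linear": [0.11, 0, -0.056], "yaw": 0},
    {"linear": [0.165, 0, -0.084], "yaw": 0},
    {"linear": [0.22, 0, -0.112], "yaw": 0},
    {"linear": [0.27, 0, -0.14], "yaw": 0}
  ]
}}

```text
t: 0.82
tool_pos: [0.4584, -0.2716, 0.2261]
orientation: [-1.21, 1.21, -1.209]
force: [0.8, -0.4, 0.9]
opening: 0.0928
```

Request:
{"method": "carry_out", "body": {
  "increments": [
    {"linear": [0, 0, 0], "yaw": 0}
  ]
}}

```text
t: 0.95
tool_pos: [0.4564, -0.2747, 0.2259]
orientation: [-1.208, 1.214, -1.213]
force: [0.3, 0.2, -0.4]
opening: 0.0927
```

Run:
```python
from h import *
s=robot.read_state(); print(s['t'],s['tool_pos'],s['dq'].round(3),axes(s).round(3))
shot('wrist','rack1',gain=1.5)
```

```text
0.95 [ 0.45636093 -0.27467993  0.22594123] [ 0.04  -0.003  0.006  0.031  0.003  0.02 ] [[-0.005 -0.002  1.   ]
 [-1.    -0.001 -0.005]
 [ 0.001 -1.    -0.002]]
```

View pics/rack1.png

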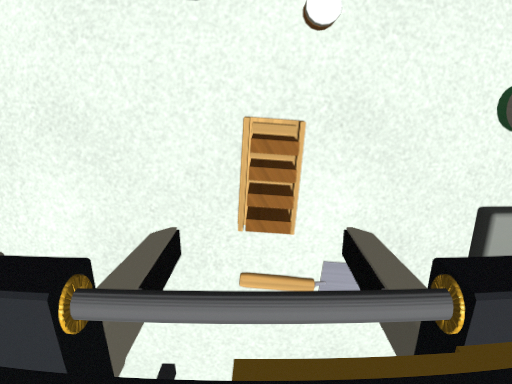

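The rack is clearly visible, with corners near (245,118), (304,121), (295,234) and (238,231) and four dark plates in it. The salve jar is at (322,12). I'll measure it enlarged.

Run:
```python
from h import *
im=cv2.imread('pics/rack1_raw.png')
c=im[105:245,225:325]
cv2.imwrite('pics/r1z.png',cv2.resize(np.clip(c*1.3,0,255).astype(np.uint8),None,fx=4,fy=4,interpolation=2))
hsv=cv2.cvtColor(im,cv2.COLOR_BGR2HSV)
m=cv2.inRange(hsv,(5,100,20),(25,255,255)); m[240:]=0
cs,_=cv2.findContours(m,0,1)
c=max(cs,key=cv2.contourArea); r=cv2.minAreaRect(c);print(r,cv2.boxPoints(r))
```

```text
((270.174560546875, 175.21893310546875), (61.405860900878906, 113.66105651855469), 3.945185899734497) [[235.63432  229.80237 ]
 [243.45445  116.410645]
 [304.71478  120.6355  ]
 [296.89465  234.02722 ]]
```

View pics/r1z.png

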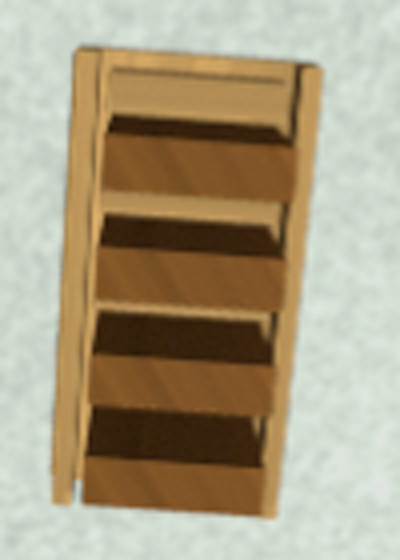

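Run:
```python
from h import *
p=np.load('pics/rack1.npy',allow_pickle=True).item()
T=[[(105,137),(298,147),(293,203),(102,190)],[(100,248),(286,260),(280,312),(96,300)],[(93,352),(273,366),(270,415),(89,403)],[(84,457),(265,467),(262,516),(82,503)]]
for t in T:
    P=np.array([onz(p,np.array(q)/4+[225-.4,105-.4],.072)[:2] for q in t])
    w=(P[1]+P[2]-P[0]-P[3])/2; th=np.linalg.norm((P[0]+P[1]-P[2]-P[3])/2)
    print(P.mean(0).round(4),'w',np.linalg.norm(w).round(4),'th',th.round(4),'yaw',np.degrees(np.arctan2(w[1],w[0])).round(2))
t=[(80,48),(322,67),(275,517),(53,500)]
P=np.array([onz(p,np.array(q)/4+[224.6,104.6],.03)[:2] for q in t]);print(P, P.mean(0),np.linalg.norm(P[0]-P[3]),np.linalg.norm(P[0]-P[1]))
```

```text
[ 0.4701 -0.2407] w 0.0472 th 0.0134 yaw -3.64
[ 0.4681 -0.2685] w 0.0465 th 0.0134 yaw -4.03
[ 0.4658 -0.2958] w 0.0465 th 0.0134 yaw -4.56
[ 0.4638 -0.3237] w 0.0476 th 0.0134 yaw -4.18
[[ 0.43909824 -0.21295918]
 [ 0.50511881 -0.21825441]
 [ 0.49516555 -0.35064372]
 [ 0.42855249 -0.34483533]] [ 0.46698377 -0.28167316] 0.1322971302737326 0.0662325862052768
```

Plate spacing comes out at 28 mm and width at about 47 mm, which matches the sizes given. The rack yaw is about −4.1°. I'll pick the plate nearest the jig, at (0.470, −0.241).

Request:
{"method": "carry_out", "body": {
  "increments": [
    {"linear": [-0.017, 0.03, 0.007], "yaw": 0.033},
    {"linear": [-0.034, 0.06, 0.0137], "yaw": 0.066},
    {"linear": [-0.034, 0.1, 0.0137], "yaw": 0.066},
    {"linear": [-0.034, 0.12, 0.0137], "yaw": 0.066},
    {"linear": [-0.034, 0.12, 0.0137], "yaw": 0.066}
  ]
}}

```text
t: 1.62
tool_pos: [0.4703, -0.2368, 0.1038]
orientation: [-1.178, 1.264, -1.255]
force: [-0.3, -0.1, 0.6]
opening: 0.0926
```

Run:
```python
from h import *
s=robot.read_state(); print(s['t'],s['tool_pos'],s['dq'].round(3),axes(s).round(3))
shot('wrist','rack2',gain=1.2)
```

```text
1.625 [ 0.47025766 -0.23682762  0.10382983] [-0.009 -0.031 -0.046 -0.001  0.021 -0.003] [[-0.068 -0.005  0.998]
 [-0.998  0.003 -0.068]
 [-0.002 -1.    -0.005]]
```

View pics/rack2.png

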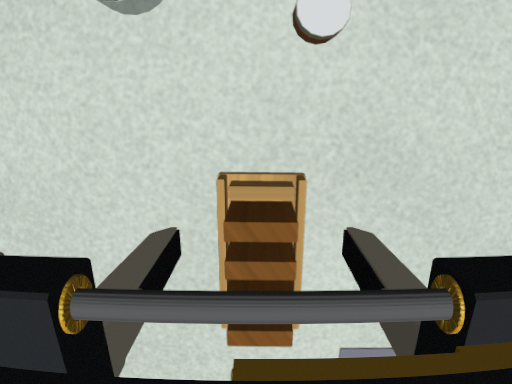

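The rack is square to the jaws. The first plate's top face spans about (224–298, 221–243). I'll re-measure it.

Run:
```python
from h import *
p=np.load('pics/rack2.npy',allow_pickle=True).item()
im=cv2.imread('pics/rack2_raw.png')
g=cv2.cvtColor(im,cv2.COLOR_BGR2GRAY)
for u in (240,260,280): print(u,g[195:270,u].tolist())
print(g[232,215:310].tolist())
```

```text
240 [115, 117, 119, 120, 123, 99, 49, 29, 29, 28, 29, 29, 29, 29, 28, 29, 29, 28, 29, 28, 28, 27, 28, 29, 28, 28, 33, 60, 68, 73, 71, 73, 72, 73, 73, 73, 72, 72, 72, 74, 74, 75, 74, 76, 75, 77, 67, 39, 29, 29, 28, 31, 30, 29, 28, 30, 30, 28, 28, 29, 29, 29, 27, 30, 31, 30, 48, 68, 70, 72, 73, 73, 74, 72, 72]
260 [116, 116, 118, 120, 123, 109, 56, 32, 30, 29, 29, 27, 29, 29, 30, 28, 30, 29, 30, 29, 31, 29, 30, 31, 30, 30, 32, 61, 73, 74, 75, 74, 74, 74, 74, 73, 74, 73, 72, 73, 73, 73, 74, 75, 75, 72, 64, 44, 30, 28, 30, 28, 29, 29, 31, 29, 30, 30, 28, 28, 30, 30, 30, 29, 30, 31, 44, 69, 74, 74, 75, 75, 75, 75, 73]
280 [114, 116, 117, 119, 121, 124, 72, 35, 29, 30, 30, 29, 31, 30, 32, 30, 30, 30, 31, 32, 31, 30, 31, 31, 30, 31, 30, 53, 73, 75, 74, 76, 74, 73, 73, 73, 75, 74, 75, 76, 75, 74, 73, 73, 72, 70, 68, 46, 30, 30, 30, 31, 30, 30, 30, 30, 31, 29, 28, 31, 31, 31, 31, 31, 31, 30, 38, 65, 77, 75, 75, 74, 74, 72, 72]
[171, 173, 169, 129, 122, 123, 122, 121, 101, 75, 71, 72, 72, 72, 73, 74, 77, 79, 78, 78, 77, 75, 73, 74, 73, 72, 73, 73, 74, 71, 71, 71, 69, 68, 69, 68, 68, 68, 71, 72, 74, 75, 74, 74, 73, 73, 73, 75, 75, 74, 74, 74, 73, 73, 72, 72, 72, 72, 71, 71, 72, 72, 73, 74, 75, 74, 74, 72, 73, 73, 75, 75, 75, 74, 74, 73, 73, 72, 71, 72, 73, 78, 90, 109, 123, 123, 124, 124, 127, 149, 172, 172, 171, 171, 171]
```

Run:
```python
from h import *
p=np.load('pics/rack2.npy',allow_pickle=True).item()
for q in [(260,221.8),(260,241.8),(223.5,232),(297.5,232),(260,231.8)]: print(q,onz(p,q,.072).round(4))
```

```text
(260, 221.8) [ 0.4704 -0.2342  0.072 ]
(260, 241.8) [ 0.4694 -0.248   0.072 ]
(223.5, 232) [ 0.4464 -0.2396  0.072 ]
(297.5, 232) [ 0.4939 -0.2428  0.072 ]
(260, 231.8) [ 0.4699 -0.241   0.072 ]
```

Request:
{"method": "carry_out", "body": {
  "increments": [
    {"linear": [0.004, 0.02, 0], "yaw": 0},
    {"linear": [0.0043, 0.045, 0], "yaw": 0},
    {"linear": [0.0043, 0.057, 0], "yaw": 0},
    {"linear": [0.0043, 0.057, 0], "yaw": 0}
  ]
}}

```text
t: 2.17
tool_pos: [0.4701, -0.2416, 0.0475]
orientation: [-1.177, 1.264, -1.256]
force: [0.3, 0.2, 0.1]
opening: 0.0933
```

Request:
{"method": "carry_out", "body": {
  "increments": [
    {"linear": [0, 0, 0], "yaw": 0},
    {"linear": [0, 0, 0], "yaw": 0},
    {"linear": [0, 0, 0], "yaw": 0},
    {"linear": [0, 0, 0], "yaw": 0},
    {"linear": [0, 0, 0], "yaw": 0}
  ],
  "gripper": 0.4,
  "newtons": 25
}}

```text
t: 2.8
tool_pos: [0.4701, -0.2416, 0.0477]
orientation: [-1.177, 1.263, -1.256]
force: [0.3, 0.1, 0.7]
opening: 0.0476
```

The opening is 47.6 mm, so the plate is held. Lifting and carrying it towards the jig.

Request:
{"method": "carry_out", "body": {
  "increments": [
    {"linear": [0, -0.04, 0], "yaw": 0},
    {"linear": [0, -0.09, 0], "yaw": 0},
    {"linear": [-0.04, -0.14, 0.005], "yaw": 0},
    {"linear": [-0.1, -0.16, 0.01], "yaw": 0},
    {"linear": [-0.16, -0.17, 0.015], "yaw": 0}
  ]
}}

```text
t: 3.42
tool_pos: [0.4974, -0.0832, 0.2199]
orientation: [-1.175, 1.262, -1.259]
force: [1.3, 0.5, -1.1]
opening: 0.0476
```

Request:
{"method": "carry_out", "body": {
  "increments": [
    {"linear": [-0.06, 0, 0.01], "yaw": 0.03},
    {"linear": [-0.12, 0, 0.02], "yaw": 0.06},
    {"linear": [-0.18, 0, 0.03], "yaw": 0.1},
    {"linear": [-0.22, 0, 0.03], "yaw": 0.14},
    {"linear": [-0.22, 0, 0.03], "yaw": 0.14}
  ]
}}

```text
t: 4.05
tool_pos: [0.5423, 0.1369, 0.2198]
orientation: [-1.104, 1.362, -1.357]
force: [0.7, -1.1, -0.1]
opening: 0.0476
```

Run:
```python
from h import *
s=robot.read_state(); print(s['t'],s['tool_pos'],s['opening'],s['dq'].round(3),axes(s).round(3))
shot('wrist','jig1',gain=1.2)
```

```text
4.05 [0.54233638 0.13689969 0.21977992] 0.047599772315267956 [-0.058 -0.017  0.019 -0.024  0.004 -0.056] [[-0.205 -0.001  0.979]
 [-0.979  0.002 -0.205]
 [-0.002 -1.    -0.002]]
```

View pics/jig1.png

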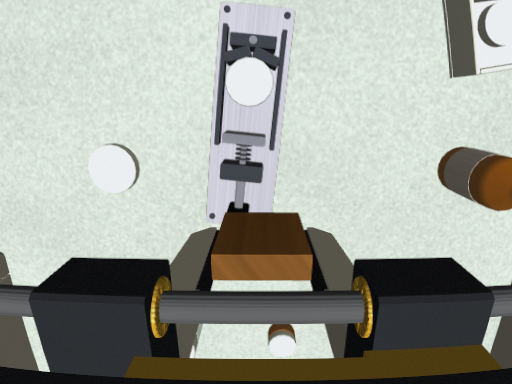

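The whole jig is in view. The V-stop is near (253,48), the pot lid at (249,81), the pad at (243,138), the rod guide at (241,171) and the handle at (238,208), partly behind the held plate. I'll zoom in to measure.

Run:
```python
from h import *
im=cv2.imread('pics/jig1_raw.png')
c=im[0:150,195:305]
cv2.imwrite('pics/j1z.png',cv2.resize(c,None,fx=4,fy=4,interpolation=2))
c=im[120:225,195:305]
cv2.imwrite('pics/j1y.png',cv2.resize(c,None,fx=5,fy=5,interpolation=2))
```

```text
(no output)
```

View pics/j1z.png

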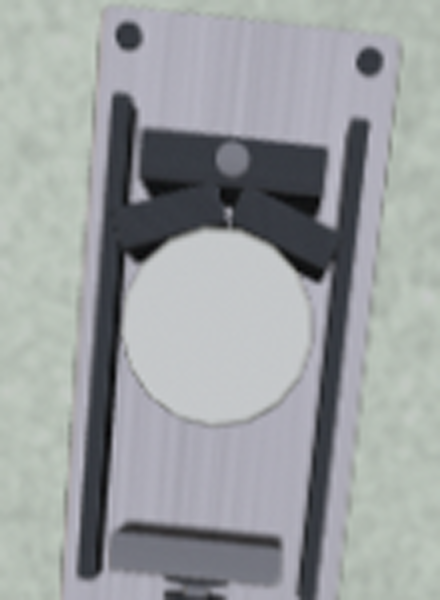

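View pics/j1y.png

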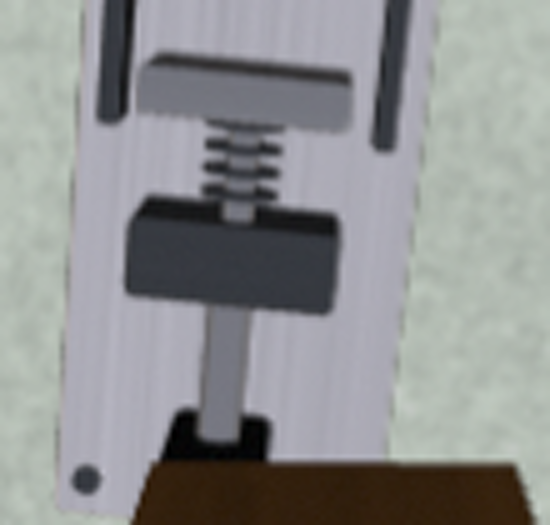

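Run:
```python
from h import *
p=np.load('pics/jig1.npy',allow_pickle=True).item()
z=lambda q:np.array(q)/4+[194.6,-.4]
y=lambda q:np.array(q)/5+[194.6,119.6]
TL,TR=onz(p,z((103,7)),.012),onz(p,z((400,40)),.012); BL=onz(p,y((57,510)),.012)
print('TL,TR,BL',TL,TR,BL,'w',np.linalg.norm(TR-TL),'len',np.linalg.norm(TL-BL))
ey=(TL-BL)/np.linalg.norm(TL-BL); ex=(TR-TL)/np.linalg.norm(TR-TL)
print('yaw by y',np.degrees(np.arctan2(-ey[0],ey[1])),'by x',np.degrees(np.arctan2(ex[1],ex[0])))
C=(TR+BL)/2; print('jig centre',C)
# rails inner/outer top z=.03
for n,q,f,h in [('pad fl',(138,80),y,.052),('pad fr',(352,98),y,.052),('pad bl',(137,112),y,.052),('pad br',(350,133),y,.052),
 ('pot',(217,326),z,.048),('potL',(121,322),z,.048),('potR',(313,330),z,.048),('potT',(220,228),z,.048),('potB',(214,425),z,.048),('railLtop',(122,93),z,.03),('railLbot',(90,578),z,.03),('railRtop',(358,118),z,.03),('railRbot',(308,600),z,.03),
 ('guide fl',(148,222),y,.044),('guide fr',(340,238),y,.044),('guide bl',(125,297),y,.044),('guide br',(332,314),y,.044)]:
    X=onz(p,f(q),h); d=X-C
    print(n,X.round(4),'jig xy',np.round([d@[ey[1],-ey[0],0],d@ey],4))
```

```text
TL,TR,BL [0.53806488 0.32412779 0.012     ] [0.6130754  0.29986703 0.012     ] [0.46338426 0.08801086 0.012     ] w 0.07883630355064836 len 0.24764571288243994
yaw by y -17.551464440836433 by x -17.922840747065774
jig centre [0.53822983 0.19393894 0.012     ]
pad fl [0.5133 0.1883 0.052 ] jig xy [-0.0221 -0.0129]
pad fr [0.5551 0.1758 0.052 ] jig xy [ 0.0216 -0.0122]
pad bl [0.5115 0.182  0.052 ] jig xy [-0.0219 -0.0194]
pad br [0.5533 0.1689 0.052 ] jig xy [ 0.0219 -0.0194]
pot [0.551  0.2349 0.048 ] jig xy [-0.0002  0.0429]
potL [0.5279 0.2408 0.048 ] jig xy [-0.024   0.0416]
potR [0.5741 0.2291 0.048 ] jig xy [0.0236 0.0444]
potT [0.5566 0.2574 0.048 ] jig xy [-0.0016  0.0661]
potB [0.5452 0.2116 0.048 ] jig xy [0.0013 0.019 ]
railLtop [0.5392 0.2974 0.03  ] jig xy [-0.0303  0.0989]
railLbot [0.5026 0.179  0.03  ] jig xy [-0.0295 -0.025 ]
railRtop [0.5964 0.2791 0.03  ] jig xy [0.0298 0.0988]
railRbot [0.5597 0.1609 0.03  ] jig xy [ 0.0304 -0.0251]
guide fl [0.5072 0.1581 0.044 ] jig xy [-0.0188 -0.0435]
guide fr [0.5465 0.1463 0.044 ] jig xy [ 0.0223 -0.0429]
guide bl [0.4985 0.1432 0.044 ] jig xy [-0.0226 -0.0604]
guide br [0.5414 0.1304 0.044 ] jig xy [ 0.0222 -0.0596]
```

Jig yaw is about −17.7°, with its centre at (0.538, 0.194). Pad and guide positions agree with the sizes given. The pot axis is at jig y ≈ 0.043, so the free gap is about 29 mm. One plate leaves about 15 mm, which gives roughly 9 mm of squeeze at full stroke; two plates would leave only about 1 mm of play and aren't needed. I'll check that the pump bottle is clear, then move above the gap.

Request:
{"method": "carry_out", "body": {
  "increments": [
    {"linear": [-0.03, 0.02, -0.007], "yaw": 0.05},
    {"linear": [-0.063, 0.05, -0.015], "yaw": 0.102},
    {"linear": [-0.063, 0.08, -0.015], "yaw": 0.102},
    {"linear": [-0.063, 0.1, -0.015], "yaw": 0.102},
    {"linear": [-0.063, 0.1, -0.015], "yaw": 0.102}
  ]
}}

```text
t: 4.72
tool_pos: [0.5394, 0.1986, 0.1181]
orientation: [-1.05, 1.437, -1.432]
force: [-0.2, 0.4, -1.3]
opening: 0.0477
```

Run:
```python
from h import *
s=robot.read_state(); print(s['t'],s['tool_pos'],s['opening'],s['dq'].round(3),axes(s).round(3))
shot('wrist','jig2',gain=1.2)
p=np.load('pics/side0.npy',allow_pickle=True).item() if 0 else robot.camera_params('side')
print('pump',onz(p,(163,138),.0))
A=axes(s);d=np.array([.5406,.2016,0])-s['tool_pos'];print('shift',(A.T@d).round(4),'yaw',np.degrees(np.arctan2(A[1,2],A[0,2])))
```

```text
4.725 [0.53940343 0.19855521 0.11807798] 0.047713658951909155 [ 0.003 -0.027 -0.044  0.     0.02   0.004] [[-0.305 -0.005  0.952]
 [-0.952 -0.    -0.305]
 [ 0.002 -1.    -0.005]]
pump [ 4.98993064e-01  4.53124991e-01 -1.11022302e-16]
shift [-0.0035  0.1181  0.0007] yaw -17.770377820382684
```

View pics/jig2.png

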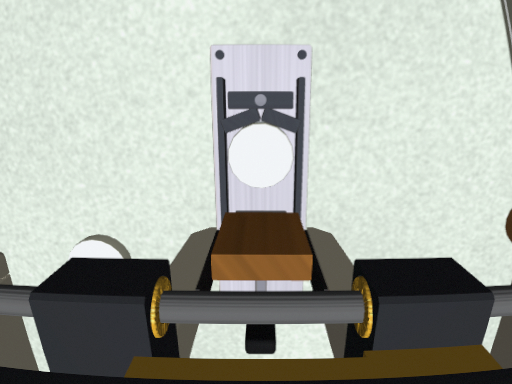

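The plate hangs square to the jig and centred between the rails. The pot lid is at (261,156) and the plate's top face spans roughly (213–311, 257–278). I'll check both against the calibration.

Run:
```python
from h import *
p=np.load('pics/jig2.npy',allow_pickle=True).item()
im=cv2.imread('pics/jig2_raw.png');g=cv2.cvtColor(im,cv2.COLOR_BGR2GRAY)
print(g[205:285,262].tolist())
ey=np.array([.3041,.9526]);ex=np.array([.9526,-.3041]);C=np.array([.5382,.1939])
cc=cv2.HoughCircles(g[90:200,200:320],cv2.HOUGH_GRADIENT,1,50,param1=100,param2=15,minRadius=25,maxRadius=40);print(cc)
for n,q,h in [('pltFL',(213,257),.1424),('pltFR',(311,257),.1424),('pltBR',(312,278),.1424),('pltBL',(212,278),.1424),('frontbot',(262,213),.0804),
 ('pot',(cc[0,0,0]+200,cc[0,0,1]+90),.048),('TL',(210.5,44.5),.012),('TR',(311.5,44.5),.012)]:
    X=onz(p,q,h)[:2]-C; print(n,np.round([X@ex,X@ey],4))
s=robot.read_state();X=s['tool_pos'][:2]-C;print('tcp',X@ex,X@ey)
```

```text
[176, 175, 176, 176, 176, 129, 70, 42, 35, 35, 34, 33, 34, 33, 34, 35, 33, 35, 34, 35, 35, 33, 36, 33, 35, 34, 37, 35, 35, 35, 36, 36, 36, 36, 35, 36, 36, 36, 36, 38, 35, 38, 35, 37, 35, 34, 37, 37, 37, 53, 85, 84, 84, 85, 84, 83, 84, 85, 84, 85, 85, 84, 84, 84, 85, 84, 84, 85, 85, 85, 85, 85, 85, 84, 82, 101, 124, 123, 123, 122]
[[[60.5 64.5 31.6]]]
pltFL [-0.0216  0.0115]
pltFR [0.024  0.0116]
pltBR [0.025  0.0005]
pltBL [-0.0226  0.0004]
frontbot [0.0011 0.0114]
pot [-0.      0.0446]
TL [-0.039   0.1255]
TR [0.0394 0.1254]
tcp 0.0005850938195862861 0.005487613869850061
```

Request:
{"method": "carry_out", "body": {
  "increments": [
    {"linear": [-0.003, 0.01, -0.001], "yaw": 0},
    {"linear": [-0.003, 0.03, -0.001], "yaw": 0},
    {"linear": [-0.003, 0.05, -0.001], "yaw": 0},
    {"linear": [-0.003, 0.062, -0.001], "yaw": 0},
    {"linear": [-0.003, 0.065, -0.001], "yaw": 0}
  ]
}}

```text
t: 5.4
tool_pos: [0.5392, 0.2019, 0.0529]
orientation: [-1.051, 1.437, -1.432]
force: [-0.1, -0.4, 0.1]
opening: 0.0475
```

Request:
{"method": "carry_out", "body": {
  "increments": [
    {"linear": [0, 0.001, 0], "yaw": 0},
    {"linear": [0, 0.002, 0], "yaw": 0}
  ]
}}

```text
t: 5.65
tool_pos: [0.5395, 0.202, 0.0514]
orientation: [-1.05, 1.437, -1.432]
force: [-1.1, 0.6, 0.1]
opening: 0.0479
```

Request:
{"method": "carry_out", "body": {
  "increments": [
    {"linear": [0, 0.001, 0], "yaw": 0},
    {"linear": [0, 0.002, 0], "yaw": 0},
    {"linear": [0, 0.002, 0], "yaw": 0}
  ]
}}

```text
t: 6.02
tool_pos: [0.5398, 0.2021, 0.0497]
orientation: [-1.049, 1.436, -1.432]
force: [0.2, -0.3, 0.4]
opening: 0.0479
```

Run:
```python
from h import *
s=robot.read_state(); print(s['t'],s['tool_pos'],s['force'])
shot('side','s1',crop=(160,120,300,230),scale=5,gain=1.3)
```

```text
6.025 [0.53979633 0.20212449 0.04970115] [ 0.17065096 -0.28141207  0.44072868]
```

View pics/s1.png

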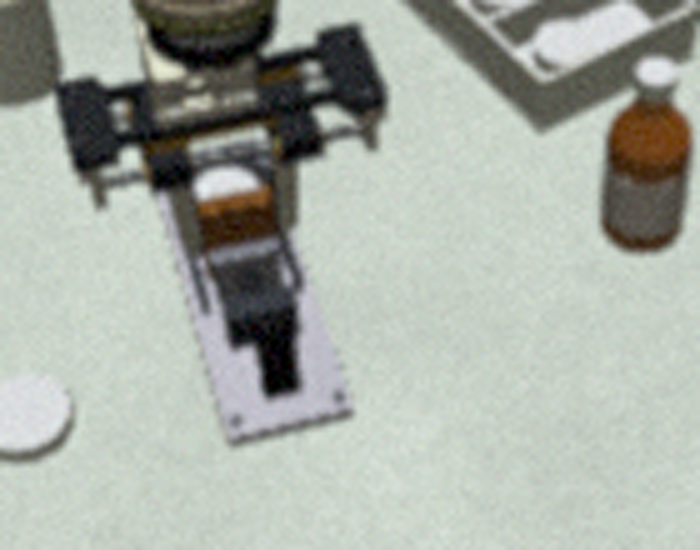

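The side view shows the plate in the gap between the pot lid and the pad. There's no floor contact yet, so I'll lower until I feel it.

Request:
{"method": "carry_out", "body": {
  "increments": [
    {"linear": [0, 0.001, 0], "yaw": 0},
    {"linear": [0, 0.001, 0], "yaw": 0}
  ]
}}

```text
t: 6.32
tool_pos: [0.5399, 0.2021, 0.0497]
orientation: [-1.049, 1.436, -1.432]
force: [-3.6, -0.8, 7.6]
opening: 0.0477
```

Request:
{"method": "carry_out", "body": {
  "increments": [
    {"linear": [0, 0.001, 0], "yaw": 0},
    {"linear": [0, 0.001, 0], "yaw": 0}
  ]
}}

```text
t: 6.58
tool_pos: [0.5399, 0.2022, 0.0497]
orientation: [-1.049, 1.436, -1.432]
force: [-3.1, -1.7, 10.0]
opening: 0.0482
```

The plate touches the floor at TCP z = 0.0497, exactly as predicted, with 10 N of contact. Releasing.

Request:
{"method": "carry_out", "body": {
  "increments": [
    {"linear": [0, 0, 0], "yaw": 0},
    {"linear": [0, 0, 0], "yaw": 0},
    {"linear": [0, 0, 0], "yaw": 0},
    {"linear": [0, 0, 0], "yaw": 0}
  ],
  "gripper": 0.85
}}

```text
t: 7.08
tool_pos: [0.5398, 0.2021, 0.0495]
orientation: [-1.049, 1.436, -1.432]
force: [0.6, -0.7, 0.8]
opening: 0.0782
```

Request:
{"method": "carry_out", "body": {
  "increments": [
    {"linear": [0, -0.03, 0], "yaw": 0},
    {"linear": [0, -0.07, 0], "yaw": 0},
    {"linear": [0, -0.11, 0], "yaw": 0},
    {"linear": [0.04, -0.12, 0], "yaw": 0},
    {"linear": [0.06, -0.12, 0], "yaw": 0}
  ]
}}

```text
t: 7.7
tool_pos: [0.5223, 0.144, 0.1707]
orientation: [-1.047, 1.435, -1.433]
force: [0.1, 0.2, -0.9]
opening: 0.079
```

Run:
```python
from h import *
s=robot.read_state(); print(s['t'],s['tool_pos'],s['force'],s['opening'],s['dq'].round(2))
shot('wrist','jig3',gain=1.2)
```

```text
7.7 [0.52229531 0.14396347 0.17069826] [ 0.09449171  0.22973546 -0.88151788] 0.0789833112268804 [-0.25 -0.22  0.27  0.01 -0.02 -0.24]
```

View pics/jig3.png

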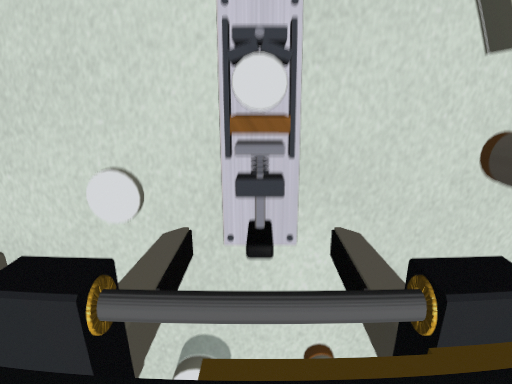

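The plate stands square in the gap at (260,124), between the pot lid (259,80) and the pad (260,148). The handle is at (259,240) and nothing else has moved. I'll measure plate and handle.

Run:
```python
from h import *
p=np.load('pics/jig3.npy',allow_pickle=True).item()
im=cv2.imread('pics/jig3_raw.png');g=cv2.cvtColor(im,cv2.COLOR_BGR2GRAY)
cv2.imwrite('pics/j3z.png',cv2.resize(np.clip(im[100:270,210:310].astype(float)*1.8,0,255).astype(np.uint8),None,fx=3.5,fy=3.5,interpolation=2))
print(g[215:262,260].tolist()); print(g[250,240:280].tolist()); print(g[100:160,260].tolist())
ey=np.array([.3041,.9526]);ex=np.array([.9526,-.3041]);C=np.array([.5382,.1939])
s=robot.read_state();A=axes(s);d=np.r_[C-.1*ey,0]-s['tool_pos'];print('shift to handle',(A.T@d).round(4),s['tool_pos'],'yaw',np.degrees(np.arctan2(A[1,2],A[0,2])))
for r in [238,257]:
  X=onz(p,(260,r),.079)[:2]-C; print(r,X@ex,X@ey)
for r in [115.5,132,142,155]:
  X=onz(p,(260,r),.074 if r<135 else .052)[:2]-C; print(r,X@ex,X@ey)
```

```text
[106, 107, 108, 107, 107, 107, 107, 107, 107, 107, 107, 97, 83, 64, 33, 7, 4, 8, 1, 6, 5, 4, 6, 3, 4, 8, 4, 3, 7, 9, 14, 18, 23, 26, 27, 25, 23, 24, 21, 20, 21, 22, 73, 114, 139, 155, 169]
[166, 167, 169, 170, 170, 152, 47, 14, 17, 23, 22, 22, 23, 25, 23, 23, 25, 25, 24, 25, 25, 27, 28, 27, 29, 27, 29, 29, 30, 31, 28, 19, 31, 107, 167, 169, 169, 166, 164, 166]
[178, 178, 178, 178, 178, 178, 178, 176, 170, 168, 156, 149, 131, 110, 103, 80, 59, 63, 69, 73, 73, 73, 72, 73, 72, 72, 73, 73, 72, 73, 72, 82, 99, 116, 127, 137, 150, 154, 142, 123, 102, 75, 60, 64, 76, 92, 99, 103, 104, 104, 105, 106, 107, 101, 100, 91, 87, 84, 86, 85]
shift to handle [0.0453 0.1695 0.0011] [0.52129276 0.14223958 0.16945658] yaw -17.832714509671558
238 -0.0001123698687439178 -0.08718168006201442
257 -0.0001486261942176318 -0.10511149924146765
115.5 5.3147617673751384e-05 0.014162165557915978
132 3.054883018319299e-05 0.001354457684878207
142 -9.90606958058121e-05 -0.009087229407274505
155 -0.00011970961749518823 -0.02043833066158849
```

View pics/j3z.png

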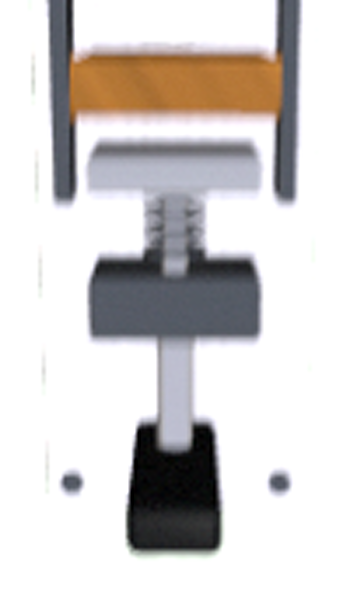

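Request:
{"method": "carry_out", "body": {
  "increments": [
    {"linear": [0.02, 0.02, 0.001], "yaw": 0},
    {"linear": [0.045, 0.05, 0.001], "yaw": 0},
    {"linear": [0.045, 0.085, 0.001], "yaw": 0},
    {"linear": [0.045, 0.1, 0.001], "yaw": 0},
    {"linear": [0.045, 0.1, 0.001], "yaw": 0}
  ],
  "gripper": 0.55
}}

```text
t: 8.38
tool_pos: [0.5068, 0.0992, 0.068]
orientation: [-1.052, 1.439, -1.433]
force: [0.2, -0.4, 0.5]
opening: 0.0515
```

Run:
```python
from h import *
ey=np.array([.3041,.9526]);C=np.array([.5382,.1939])
s=robot.read_state();A=axes(s);d=np.r_[C-.1*ey,.055]-s['tool_pos'];print('shift to handle',(A.T@d).round(4),s['tool_pos'],s['opening'],s['force'])
```

```text
shift to handle [0.0002 0.013  0.0011] [0.50684203 0.09916095 0.06802195] 0.05146340510688466 [ 0.23396259 -0.43956697  0.49838238]
```

Request:
{"method": "carry_out", "body": {
  "increments": [
    {"linear": [0, 0.007, 0.001], "yaw": 0},
    {"linear": [0, 0.013, 0.001], "yaw": 0},
    {"linear": [0, 0.013, 0.001], "yaw": 0}
  ]
}}

```text
t: 8.75
tool_pos: [0.5076, 0.099, 0.0549]
orientation: [-1.053, 1.439, -1.433]
force: [0.4, -0.1, -0.6]
opening: 0.0513
```

Request:
{"method": "carry_out", "body": {
  "increments": [
    {"linear": [0, 0, 0], "yaw": 0},
    {"linear": [0, 0, 0], "yaw": 0},
    {"linear": [0, 0, 0], "yaw": 0},
    {"linear": [0, 0, 0], "yaw": 0}
  ],
  "gripper": 0.15,
  "newtons": 40
}}

```text
t: 9.25
tool_pos: [0.5065, 0.0994, 0.055]
orientation: [-1.055, 1.441, -1.432]
force: [-7.9, 1.3, 7.1]
opening: 0.0241
```

The handle is gripped at 24.1 mm. Pushing along jig +y (tool −x) in steps and watching the force.

Request:
{"method": "carry_out", "body": {
  "increments": [
    {"linear": [-0.003, 0, 0], "yaw": 0},
    {"linear": [-0.006, 0, 0], "yaw": 0},
    {"linear": [-0.009, 0, 0], "yaw": 0},
    {"linear": [-0.012, 0, 0], "yaw": 0},
    {"linear": [-0.012, 0, 0], "yaw": 0}
  ],
  "newtons": 30
}}

```text
t: 9.88
tool_pos: [0.5101, 0.1111, 0.055]
orientation: [-1.055, 1.441, -1.431]
force: [-5.3, -0.6, 4.2]
opening: 0.024
```

```bash
cat > q.py <<'E'
from h import *
ey=np.array([.3041,.9526]);ex=np.array([.9526,-.3041]);C=np.array([.5382,.1939])
s=robot.read_state();d=s['tool_pos'][:2]-C;f=s['force'];print(s['t'],'jig',(d@ex).round(4),(d@ey).round(4),'z',s['tool_pos'][2].round(4),'F jigx,y,z',(f[:2]@ex).round(2),(f[:2]@ey).round(2),f[2].round(2),s['opening'])
E
python3 q.py
```

```text
9.875 jig -0.0016 -0.0874 z 0.055 F jigx,y,z -4.89 -2.24 4.21 0.024029426453210944
```

Request:
{"method": "carry_out", "body": {
  "increments": [
    {"linear": [-0.002, 0, 0], "yaw": 0},
    {"linear": [-0.004, 0, 0], "yaw": 0},
    {"linear": [-0.006, 0, 0], "yaw": 0},
    {"linear": [-0.006, 0, 0], "yaw": 0}
  ]
}}

```text
t: 10.38
tool_pos: [0.5118, 0.1162, 0.0551]
orientation: [-1.056, 1.441, -1.432]
force: [-6.4, -4.9, 5.4]
opening: 0.0237
```

```bash
python3 q.py
```

```text
10.375 jig -0.0015 -0.082 z 0.0551 F jigx,y,z -4.59 -6.64 5.36 0.023662691325524687
```

Request:
{"method": "carry_out", "body": {
  "increments": [
    {"linear": [-0.002, 0, 0], "yaw": 0},
    {"linear": [-0.004, 0, 0], "yaw": 0},
    {"linear": [-0.005, 0, 0], "yaw": 0},
    {"linear": [-0.005, 0, 0], "yaw": 0}
  ]
}}

```text
t: 10.88
tool_pos: [0.5129, 0.1198, 0.055]
orientation: [-1.058, 1.44, -1.433]
force: [-6.8, -7.4, 7.0]
opening: 0.0239
```

```bash
python3 q.py
python3 - <<'E'
from h import *
shot('wrist','jig4',gain=1.3)
shot('side','s4',crop=(160,120,300,230),scale=5,gain=1.3)
E
```

```text
10.875 jig -0.0015 -0.0783 z 0.055 F jigx,y,z -4.23 -9.1 7.0 0.023866931871271913
```

View pics/jig4.png

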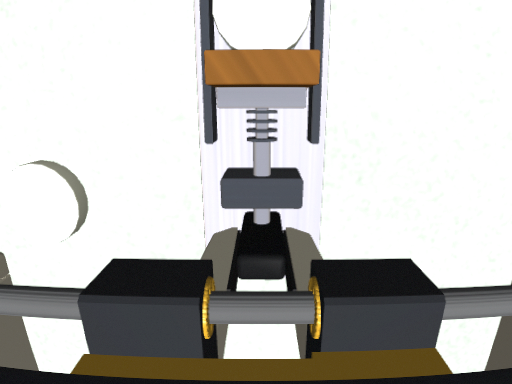

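View pics/s4.png

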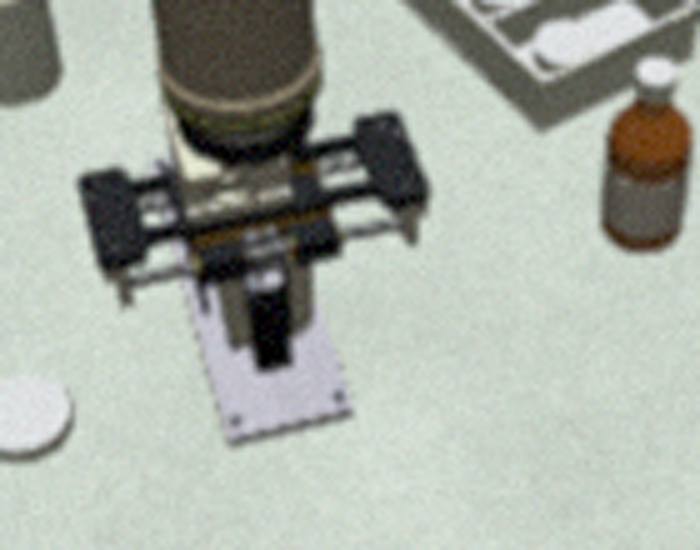

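The plate at (262,67) is tight between the pad (262,97) and the pot, and the spring coils are bunched up. The handle has travelled about 21.4 mm at 9.1 N, which implies roughly 6 mm of squeeze, short of the hard stop. I'll press slightly further and hold to confirm it stays steady.

Request:
{"method": "carry_out", "body": {
  "increments": [
    {"linear": [-0.002, 0, 0], "yaw": 0},
    {"linear": [-0.002, 0, 0], "yaw": 0},
    {"linear": [-0.002, 0, 0], "yaw": 0},
    {"linear": [-0.002, 0, 0], "yaw": 0},
    {"linear": [-0.002, 0, 0], "yaw": 0}
  ]
}}

```text
t: 11.6
tool_pos: [0.5131, 0.1203, 0.0551]
orientation: [-1.061, 1.44, -1.435]
force: [-6.8, -7.6, 6.5]
opening: 0.0238
```

```bash
python3 q.py
python3 - <<'E'
from h import *
p,im=shot('wrist','jig5',gain=0.9)
shot('scene','sc5')
shot('side','sd5')
ey=np.array([.3041,.9526]);C=np.array([.5382,.1939])
g=cv2.cvtColor(im,cv2.COLOR_BGR2GRAY); print(g[40:120,262].tolist())
for r,z in [(50,.074),(84,.074),(107,.052)]: print(r,(onz(p,(262,r),z)[:2]-C)@ey)
E
python3 q.py
```

```text
11.6 jig -0.0016 -0.0777 z 0.0551 F jigx,y,z -4.17 -9.27 6.47 0.023837770178355623
[221, 221, 221, 221, 221, 221, 221, 221, 221, 220, 216, 95, 92, 92, 94, 94, 93, 93, 93, 94, 93, 93, 93, 92, 94, 93, 92, 92, 91, 91, 92, 91, 92, 92, 92, 94, 94, 94, 95, 94, 94, 93, 92, 90, 89, 58, 31, 32, 116, 132, 131, 131, 129, 131, 130, 132, 132, 132, 132, 133, 133, 133, 133, 134, 134, 136, 136, 134, 125, 101, 126, 98, 68, 68, 98, 134, 133, 133, 133, 133]
50 0.01927038582698552
84 0.005867457754825816
107 -0.003879490930804929
11.75 jig -0.0015 -0.0777 z 0.055 F jigx,y,z -4.6 -10.52 7.08 0.02424357237090997
```

View pics/jig5.png

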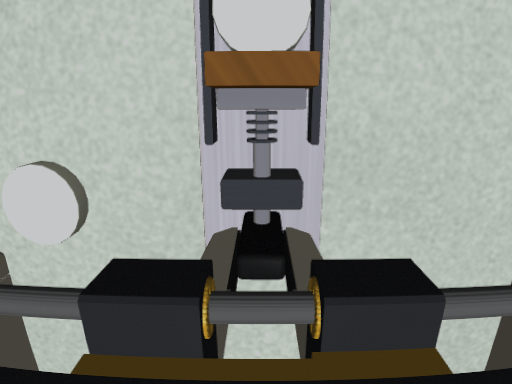

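View pics/sd5.png

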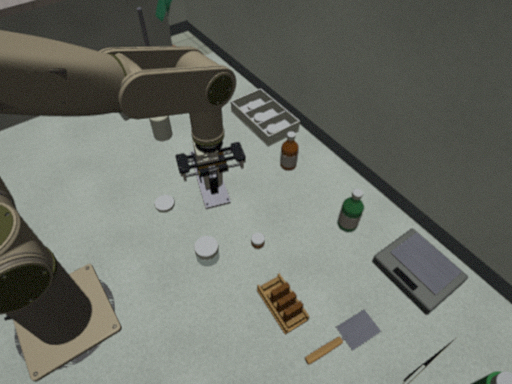

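View pics/sc5.png

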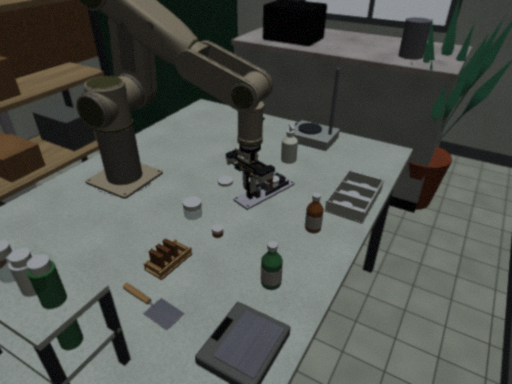

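The pad's front is at jig y ≈ +0.006, about 16 mm of travel, while the handle has moved about 22 mm. That makes the squeeze about 6 mm, and the force is steady at 9–10 N. The bystanders are at the same pixels as at the start: cream jar (206,248), salve jar (258,240), lid (165,203) and the bottles in the side view. Handing in.

```bash
python3 -c "
from plant import robot
print(robot.close_job())"
```

```text
the job is handed in; nothing more can be done
None
```

I stood one packing plate upright on the jig floor in the gap, then pushed the handle in. I handed in at about 11.8 s, still pinching the handle with the pot clamped.

- **Number of plates:** The gap measured 29–30 mm, so one 14 mm plate was enough. A second would have left only 1–2 mm of play.
- **Placing:** Floor contact came at the height predicted from the rack grasp, with about 10 N. Afterwards the plate stood square between pot and pad.
- **Clamping:** The handle travelled about 22 mm of its 24 mm and the pad only about 16 mm, so the spring is squeezed in by about 6 mm. The push was steady at 9–10.5 N, which also suggests about 6 mm. Nothing suggested the hard end of the stroke.
- **Bystanders:** The cream jar, salve jar, spare lid, bottles and spatula look unmoved in the last pictures, judged by eye. The arm touches only the handle.

**Checks that were off:**
- My first two move calls were refused because the rows had no yaw value; the arm did not move.
- The pad's thickness first measured 7 mm instead of 10 mm, so I took its front face as 10 mm ahead of its back edge, which fits the given position.
- A sideways force of about 4–5 N and an upward force of about 7 N stayed on the gripped handle. I left them, as they are well below the limits.

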